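# Unstack the spice jar and put the spacer board on its pile

### The arm

A 7-joint arm with a two-finger parallel gripper is mounted at the origin on a cart in front of the work surface, level with it; the furniture and walls round the work are solid. World frame = base frame: x ahead of the robot, y to its left, z up, the work surface at z = 0. Lengths are in mm, angles in degrees, forces in N, time in s.
With the tool pointing down it reaches from about 425 to 950 mm from the base axis. Payload 16.7 kg.
Tool frame: the origin (TCP) lies midway between the tips of the shut fingers; the grasp point (between the pads) lies 19 mm behind it; z points along the fingers, y is the line along which they close (so a half turn about z gives the same grasp; the last joint's range is limited). The gripper opens to 94 mm and grips with 3 to 60 N. Pads are 16 mm wide; open, the fingers measure 119 mm over their backs; the gripper's body (75 mm by 177 mm) begins 78 mm behind the grasp point.
Start: joints at [-80.243, 24.414, 4.234, 92.017, -1.954, 63.644, -3.845], TCP at [212.208, 640.736, 205.467] pointing down, gripper open.
Joint ranges: [-163.25, 163.25], [-28.42, 122.38], [-70.27, 78.77], [12.13, 141.07], [-58.53, 238.53], [9.26, 117.41], [-156.51, 156.51]. Speed limits (degrees/s): [108.29, 108.29, 136.94, 136.94, 172.46, 172.46, 172.46].

### API

Orientations are given as a 3x3 rotation matrix whose columns are the frame's x, y, z axes.
In Python, from bench import manip gives the robot as it stands. The module is installed in compiled form; this text tells all that it offers.
- The arm moves only by the tool move_arm, never from a script. Its argument "rows" is text: rows parted by semicolons, each of 7 numbers parted by spaces: the turn, a rotation vector about the tool's x, y, z in rad, then the shift along the tool's x, y, z in mm, then the opening, from 0 (shut) to 1 (fully open). In form: rx ry rz dx dy dz fingers; .... A call has 1 to 20 rows; each row shifts and turns the commanded pose from where the row before left it, along the tool's axes as they then stand; what a row does not reach is not made up. A row lasts 1/12 s, in which the tool goes at most 41.7 mm and 7.16 degrees, less where a joint would pass 70% of its speed; a pose out of reach is approached as far as the arm can. A call is refused whole if a number of a shift passes 41.7 or a number of a turn 0.125, either way. A call with a gripper value outside its range is refused whole. The fingers move at their own pace and stop on an object; "force" is the grip in N (left out, the last holds). Time passes only in rows, so rows that do not move let the fingers close. It gives the time, the measured TCP pose, the force, the opening and the grip force at its end, in the units of the state.
- manip.sense(): the state, without advancing time (a new reading comes with each control period).
- manip.capture(name): name is "side" or "top" or "wrist"; returns (picture, depth): 400x640x3 uint8, red, green, blue; 400x640 float32, mm along the optical axis (not along the pixel's ray), 0 where there is no reading.
- manip.camera_info(name): a dict with "mtx" (3x3 intrinsics, pixels), "rvec" (rotation vector, rad) and "tvec" (3), from world to camera coordinates, as OpenCV has them. Camera axes: x right, y down, z forward; pixel columns grow to the right and rows downward; lengths in mm; the calibration is good to about 2 mm. A picture is of the moment at which its call begins: read the wrist's pose just before it. camera_info takes no time and is no camera call; for the wrist camera it gives the pose at the moment of the call.
- manip.hand_in(): hands the job in; it is judged then, once.
Trained networks look in the newest picture that a camera, given by its name, has taken for a name from the list of things; names that differ only in an ending like _2 or _b are one class to them, and where a whole thing is asked for, a point or a joint stands for the part that bears it (a point fixed in the world has none). Each returns a list of dicts, best first, with "p" (0 to 1); they miss things now and then, are a little off and sometimes report something else, mostly with a low value. They report only what shows in the picture. A call takes as long as a camera call. They do not tell look-alikes from the thing itself.
- manip.find_in(camera, label): "rect" ([left, top, width, height] in pixels, round what is visible of it).
- manip.mark_of(camera, label): "location" ([column, row] in pixels: a listed point, or the origin of a listed thing).
The state is a dict: "clock": time; "joint_pos": joint angles; "qvel": joint speeds; "effort": joint torques, N m; "tcp_pos": TCP position; "tool_rot": TCP orientation; "contact_force": force on the tool from outside, world axes, zero at the start; "moment": the same for the moment, N m; "finger_gap": finger opening in mm; "grip_force": force on a finger pad.
Only numpy, scipy, OpenCV 4.12 (cv2) and the standard library are available. Lean on these libraries where they do the work, as an engineer would, in place of code of your own. Each camera call takes 0.05 s, during which the arm holds its last target. There are 200 camera calls.

### The job

Take the black-lidded spice jar off the top of the stack and stand it upright in the grey tray. Then lift the wooden spacer board off the two tins and lay it squarely on top of the pile of matching boards, ends and edges lined up, leaving the pile where it is. Set both down gently; do not drop them.

Things in the scene. Friction and masses are not known exactly. Their poses are not given: they have to be found in the camera images.
- spice_jar: round spice jar with a black lid, 45 mm in diameter, 105 mm tall, about 0.16 kg; it stands at the top of the stack, on the spacer board. Origin: centre of its underside, z up along the jar. Another jar, with a red lid, stands elsewhere and is not meant.
- spacer: rigid wooden spacer board, 160 mm (x) by 60 mm (y) by 16 mm thick (z), about 0.12 kg; it lies on two tins 72 mm tall that stand 96 mm apart (centre to centre) along its length, with an open gap of 39 mm between them under its middle. Origin: centre of its underside; x along its length. It can be pinched across its 60 mm width at the middle; fingertips that stay above its underside will not catch on the pile.
- pile_top: top board of a pile of two loose boards, each just like the spacer (160 by 60 by 16 mm), lying on the worktop. Origin: centre of this board's underside; x along its length; the top of the pile is 16 mm above the origin.
- tray: square grey tray, 140 by 140 mm outside, rim 20 mm high, walls and floor 6 mm thick, fixed to the worktop. Origin: centre of its underside; z up. It and the pile stand on either side of the stack, either way round.
Mind the look-alikes: they are no part of the job. Leave any green or purple look-alike of the spacer alone. Leave any purple look-alike of the spice_jar alone.

How it is judged (in metres and radians):
On the way:
1. the spice jar stands upright in the tray, let go (x of spice_jar in the frame of tray between -0.05 and 0.05 m and y of spice_jar in the frame of tray between -0.05 and 0.05 m and z of spice_jar in the frame of tray between 0 and 0.013 m and angle between spice_jar's own z axis and vertical below 0.17 rad and linear speed of spice_jar below 0.03 m/s and contact force between the fingers and spice_jar below 0.1 N), for 0.2 s.
At the end, for the whole second after the job is handed in: Jar upright (10 degrees) on the tray's floor; spacer board flat on the pile's top board, centred within 20 mm along and 15 mm across, in line within 10 degrees (either way round); the pile's top board within 30 mm of its start; both things at rest (x of spice_jar in the frame of tray between -0.05 and 0.05 m and y of spice_jar in the frame of tray between -0.05 and 0.05 m and z of spice_jar in the frame of tray between 0 and 0.013 m and angle between spice_jar's own z axis and vertical below 0.17 rad and linear speed of each of spice_jar, spacer below 0.03 m/s and x of spacer in the frame of pile_top between -0.02 and 0.02 m and y of spacer in the frame of pile_top between -0.015 and 0.015 m and z of spacer in the frame of pile_top between 0.011 and 0.021 m and angle between the x axis of spacer and the x axis of pile_top, either way round below 0.175 rad and angle between spacer's own z axis and vertical below 0.1 rad and distance of pile_top from where it was at the start of the episode below 0.03 m); the robot touches nothing.
It fails at once if the jar is dropped (moves free of the fingers faster than 0.5 m/s, a fall of over about 13 mm) (linear speed of spice_jar above 0.5 m/s and contact force between the fingers and spice_jar below 0.1 N).
It fails at once if the spacer board is dropped (moves free of the fingers faster than 0.5 m/s) (linear speed of spacer above 0.5 m/s and contact force between the fingers and spacer below 0.1 N).
It also fails if it takes over 61 s, if anything falls off the work surface, if the arm or the gripper's body presses on something with over 40 N, if the wrist force passes 120 N, or if a joint passes its speed limit or range.

## Working session

There is one attempt and no reset: what is moved stays moved. The work goes in short steps, Python scripts to look and compute and a tool call to move; the robot and the scene stay as the last step left them, time stands still between calls to the robot, and variables do not carry over. Pictures are saved under pics/ and viewed, at most 10 in all, crops included, and the job is handed in when it is done.

Besides the shell and the picture viewer there is one more tool, called after "Call:" as name(argument=value, ...), one argument or row to a line, values as JSON. move_arm: Moves the arm, as the interface text tells. Its arguments: {"type":"object","properties":{"rows":{"type":"string"},"force":{"type":"number"}},"required":["rows"]}

```bash
mkdir -p pics; cat > h.py <<'E'
import numpy as np, cv2
from bench import manip
def cloud(cam):
    im,d=manip.capture(cam); i=manip.camera_info(cam)
    K=np.array(i["mtx"],float);R=cv2.Rodrigues(np.array(i["rvec"],float))[0];t=np.array(i["tvec"],float).ravel()
    v,u=np.mgrid[:400,:640]
    P=np.stack([(u-K[0,2])/K[0,0]*d,(v-K[1,2])/K[1,1]*d,d],-1)
    W=(P-t)@R; W[d==0]=np.nan
    return im,W
def save(n,im): cv2.imwrite(n,im[...,::-1])
E
python3 - <<'E'
from h import *
ims=[]
for c in("side","top"):
    im,W=cloud(c); ims.append(im); np.savez(c,im=im,W=W)
    save(f"pics/{c}.png",im)
    for l in("spice_jar","spacer","pile_top","tray"):
        for r in manip.mark_of(c,l)[:3]:
            x,y=np.round(r["location"]).astype(int); print(c,l,round(r["p"],2),x,y,W[min(max(y,0),399),min(max(x,0),639)].round())
s=manip.sense();print(s["clock"],s["tcp_pos"],s["tool_rot"],s["finger_gap"])
E
```

```text
side spice_jar 0.56 350 191 [519. -58. 104.]
side spice_jar 0.55 364 241 [ 508. -156.   19.]
side spacer 0.93 352 197 [522. -63.  88.]
side spacer 0.89 323 332 [ 299. -372.   18.]
side spacer 0.84 287 262 [ 311. -147.   17.]
side pile_top 0.97 405 282 [ 508. -334.   33.]
side tray 0.77 281 173 [450. 268.   9.]
side tray 0.65 352 198 [520. -68.  89.]
top spice_jar 0.86 363 172 [ 513. -120.  105.]
top spice_jar 0.57 338 166 [517. -48. 164.]
top spacer 0.76 337 166 [514. -45. 175.]
top spacer 0.72 359 239 [ 327. -114.   14.]
top spacer 0.65 440 242 [ 318. -354.   17.]
top pile_top 0.78 428 173 [ 524. -324.   31.]
top tray 0.57 231 196 [460. 277.   6.]
0.5 [212.2178124  640.72284242 205.43667405] [[-9.49279706e-01  3.14432886e-01 -2.65860662e-05]
 [ 3.14432887e-01  9.49279702e-01 -8.23201116e-05]
 [-6.46537251e-07 -8.65043449e-05 -9.99999996e-01]] 94.18641754359457
```

View pics/side.png

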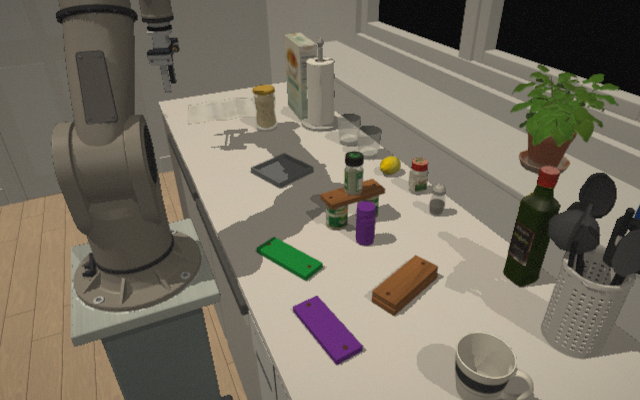

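View pics/top.png

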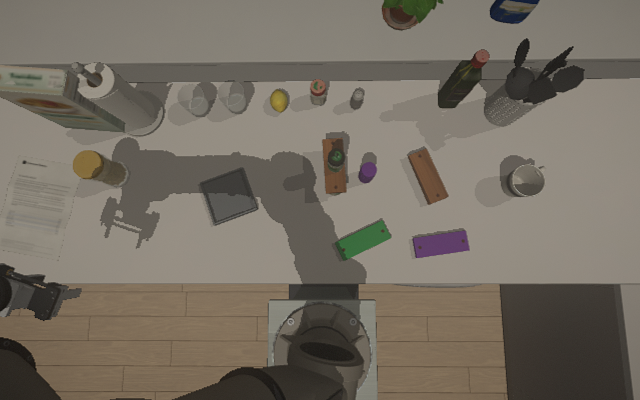

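The side view shows the robot at left and the brown board on tins at (352,195), with the black-lidded jar on it at (354,172). The pile is at (405,283) and the tray at (282,170).

Jar candidates in the side view are black lid (354,172), purple (365,223) and red lid (419,175). The black-lidded one fits, because it stands on the board. For the board, brown (352,195) on the tins fits; green (290,257) and purple (327,328) are look-alikes. I'll confirm with a crop and fit the shapes.

```bash
python3 - <<'E'
from h import *
def fit(P,n):
    if len(P)<8: print(n,len(P));return
    c,s,a=cv2.minAreaRect(P[:,:2].astype(np.float32)); print(n,len(P),"c",np.round(c,1),"size",np.round(s,1),"ang",round(a,1),"z",np.percentile(P[:,2],[5,50,95]).round(1))
for cam in("top","side"):
    f=np.load(cam+".npz");im,W=f["im"],f["W"];hsv=cv2.cvtColor(im,cv2.COLOR_RGB2HSV).astype(int)
    x,y,z=W[...,0],W[...,1],W[...,2]
    br=(hsv[...,0]<20)&(hsv[...,1]>90)
    br=cv2.morphologyEx(br.astype(np.uint8),cv2.MORPH_OPEN,np.ones((2,2)))>0
    st=br&(abs(x-530)<120)&(abs(y+55)<80)
    fit(W[st&(z>80)&(z<98)],cam+" spacer")
    fit(W[br&(abs(x-520)<120)&(abs(y+335)<90)&(z>25)&(z<40)],cam+" pile")
    r=(abs(x-520)<110)&(abs(y+55)<50)
    fit(W[r&(z>185)],cam+" lid")
    fit(W[r&(z>108)&(z<180)],cam+" jarbody")
    t=(abs(x-450)<110)&(abs(y-275)<110)
    fit(W[t&(z>14)&(z<30)],cam+" trayrim"); fit(W[t&(z>3)&(z<25)&(hsv[...,2]<110)],cam+" tray")
    p=(abs(x-505)<60)&(abs(y+145)<50)&(z>15)&(hsv[...,0]>125)&(hsv[...,0]<160); fit(W[p],cam+" purplejar")
im=np.load("side.npz")["im"]; a=cv2.resize(im[140:260,300:450],None,fx=4,fy=4,interpolation=2); save("pics/crop.png",a)
E
```

```text
top spacer 637 c [536.3 -40.5] size [155.8  56.9] ang 4.1 z [83.8 87.  90.2]
top pile 996 c [ 515.2 -324.6] size [154.8  60.1] ang 21.7 z [27.2 30.7 34. ]
top lid 224 c [537.5 -41.8] size [42.9 42. ] ang 1.6 z [188.9 191.6 194.2]
top jarbody 93 c [523.  -43.3] size [18.2 44. ] ang 2.1 z [113.6 146.9 177. ]
top trayrim 375 c [460.2 283.5] size [140.9 140.7] ang 20.5 z [15.  18.7 22.6]
top tray 1943 c [485.5 270.4] size [190.  212.1] ang 16.3 z [ 3.4  6.3 20.3]
top purplejar 279 c [ 520.6 -136. ] size [43.2 42.5] ang 13.9 z [ 32.5 102.1 106.1]
side spacer 688 c [536.4 -42.2] size [159.6  61. ] ang 2.4 z [81.7 88.3 90.8]
side pile 1491 c [ 516.2 -327. ] size [161.4  58.7] ang 21.7 z [28.6 32.8 34.9]
side lid 169 c [535.4 -45. ] size [44.8 42.8] ang 88.4 z [186.2 193.  195. ]
side jarbody 460 c [529.6 -51.5] size [28.5 45.6] ang 53.3 z [111.6 144.8 176.7]
side trayrim 344 c [457.8 281.9] size [144.1 145.3] ang 20.4 z [14.5 18.5 22.2]
side tray 1219 c [457.8 281.9] size [144.1 145.3] ang 20.3 z [ 4.2  8.1 20.5]
side purplejar 716 c [ 519.5 -140.1] size [44.7 45.5] ang 27.4 z [ 21.5  72.8 106.6]
```

View pics/crop.png

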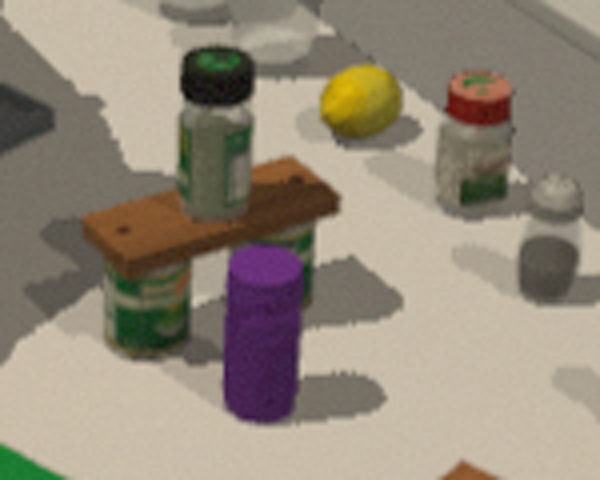

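The crop confirms it: the black-lidded jar stands on the brown board on the tins. The purple jar sits in front of it and the red-lidded one is at right. Both views agree:

| Thing | Centre x, y (mm) | Height z (mm) | Yaw (deg) |
|---|---|---|---|
| Jar | (536.5, −43) | lid top 193 | – |
| Spacer | (536.3, −41.4) | top 88 | 3.3 |
| Pile | (515.7, −325.8) | top 32 | 21.7 |
| Tray | (459, 283) | rim 20 | – |

These match the given sizes.

Call:
move_arm(
  rows="0 0 0 -10 -10 -4 1; 0 0 0 -20 -21 -4 1; 0 0 0 -20 -21 -4 1; 0 0 0 -20 -21 -4 1; 0 0 0 -20 -21 -4 1; 0 0 0 -20 -21 -4 1; 0 0 0 -20 -21 -4 1; 0 0 0 -20 -21 -4 1; 0 0 0 -20 -21 -4 1; 0 0 0 -20 -21 0 1; 0 0 0 -20 -21 0 1; 0 0 0 -20 -21 0 1; 0 0 0 -20 -21 0 1; 0 0 0 -20 -21 0 1; 0 0 0 -20 -21 0 1; 0 0 0 -20 -21 0 1; 0 0 0 -20 -21 0 1; 0 0 0 -20 -21 0 1; 0 0 0 -20 -21 0 1; 0 0 0 -20 -21 0 1",
  force=20,
)

```text
clock: 2.17
tcp_pos: [454.0, 127.9, 241.8]
tool_rot: [[-0.949, 0.315, 0.0], [0.315, 0.949, 0.001], [-0.0, 0.001, -1.0]]
contact_force: [1.4, 0.5, -0.7]
finger_gap: 94.1
grip_force: 0.0
```

Call:
move_arm(
  rows="0 0 0 -19 -19.8 0 1; 0 0 0 -19 -19.8 0 1; 0 0 0 -19 -19.8 0 1; 0 0 0 -19 -19.8 0 1; 0 0 0 -19 -19.8 0 1; 0 0 0 -19 -19.8 0 1; 0 0 0 -12.8 -13.6 0 1; 0 0 0 -6 -6 0 1; 0 0 0 0 0 0 1; 0 0 0 0 0 0 1",
)

```text
clock: 3.0
tcp_pos: [535.9, -43.0, 241.4]
tool_rot: [[-0.949, 0.315, -0.0], [0.315, 0.949, 0.0], [0.0, 0.0, -1.0]]
contact_force: [0.7, -0.4, 0.4]
finger_gap: 93.8
grip_force: 0.0
```

```bash
python3 - <<'E'
from h import *
print(manip.sense()["tcp_pos"])
im,W=cloud("wrist"); np.savez("wrist",im=im,W=W); save("pics/w1.png",im)
x,y,z=W[...,0],W[...,1],W[...,2]
m=(abs(x-536)<60)&(abs(y+42)<60)
for lo,hi in((185,200),(110,165),(80,97)):
    k=m&(z>lo)&(z<hi)
    if k.sum()>10: print(lo,k.sum(),cv2.minAreaRect(W[k][:,:2].astype(np.float32)),np.median(z[k]))
E
```

```text
[535.93846622 -43.00605906 241.41666179]
185 2524 ((536.4713134765625, -40.389869689941406), (43.89688491821289, 43.54811096191406), 58.528743743896484) 192.22462391419162
110 437 ((522.1622924804688, -34.46866226196289), (42.69356155395508, 15.368672370910645), 68.68663787841797) 146.13117238266577
80 3132 ((535.9265747070312, -37.015602111816406), (123.00193786621094, 59.91632843017578), 3.68131947517395) 87.48088821841594
```

View pics/w1.png

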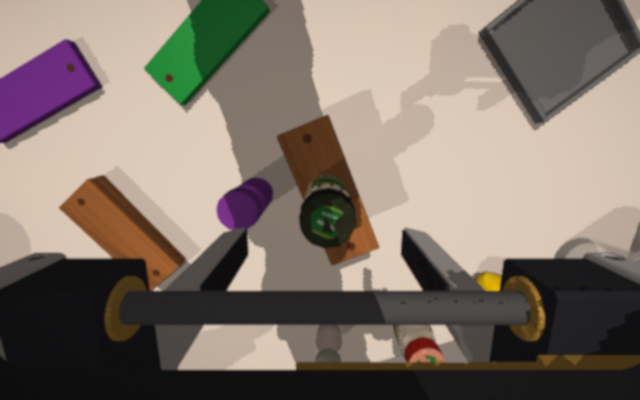

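The wrist view shows the jar's lid (327,218) on the brown board between the fingers, with the purple jar (245,205) clear of them. The jar is at about (536.4, −41.5), so I shift 1.5 mm and go down.

Call:
move_arm(
  rows="0 0 0 0 1.5 6 1; 0 0 0 0 0 12 1; 0 0 0 0 0 12 1; 0 0 0 0 0 12 1; 0 0 0 0 0 12 1; 0 0 0 0 0 12 1; 0 0 0 0 0 12 1; 0 0 0 0 0 12 1; 0 0 0 0 0 12 1; 0 0 0 0 0 8 1; 0 0 0 0 0 5 1; 0 0 0 0 0 0 1; 0 0 0 0 0 0 0.7; 0 0 0 0 0 0 0.55; 0 0 0 0 0 0 0.3; 0 0 0 0 0 0 0.3; 0 0 0 0 0 0 0.3; 0 0 0 0 0 0 0.3",
  force=20,
)

```text
clock: 4.55
tcp_pos: [536.9, -41.8, 126.7]
tool_rot: [[-0.949, 0.314, 0.0], [0.314, 0.949, 0.0], [-0.0, 0.0, -1.0]]
contact_force: [0.0, -0.1, -0.2]
finger_gap: 57.3
grip_force: 0.0
```

Call:
move_arm(
  rows="0 0 0 0 0 0 0.3; 0 0 0 0 0 0 0.3; 0 0 0 0 0 0 0.3; 0 0 0 0 0 0 0.3; 0 0 0 0 0 0 0.3; 0 0 0 0 0 0 0.3",
  force=20,
)

```text
clock: 5.05
tcp_pos: [536.9, -41.8, 126.6]
tool_rot: [[-0.949, 0.314, 0.0], [0.314, 0.949, 0.0], [-0.0, 0.0, -1.0]]
contact_force: [-0.1, 1.5, 2.8]
finger_gap: 45.0
grip_force: 20.0
```

Call:
move_arm(
  rows="0 0 0 0 0 -4 0.3; 0 0 0 0 0 -8 0.3; 0 0 0 0 0 -10 0.3; 0 0 0 0 0 -10 0.3; 0 0 0 0 0 -8 0.3; 0 0 0 4 6 0 0.3; 0 0 0 8 13 0 0.3; 0 0 0 14 22 0 0.3; 0 0 0 14 22 0 0.3; 0 0 0 14 22 0 0.3; 0 0 0 14 22 0 0.3; 0 0 0 14 22 0 0.3; 0 0 0 14 22 0 0.3; 0 0 0 14 22 0 0.3; 0 0 0 14 22 0 0.3; 0 0 0 14 22 0 0.3; 0 0 0 14 22 0 0.3; 0 0 0 14 22 0 0.3; 0 0 0 7 15 0 0.3; 0 0 0 3 8 0 0.3",
)

```text
clock: 6.72
tcp_pos: [457.7, 285.9, 166.4]
tool_rot: [[-0.95, 0.311, -0.0], [0.311, 0.95, 0.0], [0.0, 0.0, -1.0]]
contact_force: [-1.0, 0.2, -1.4]
finger_gap: 45.0
grip_force: 20.0
```

```bash
python3 - <<'E'
from h import *
s=manip.sense();print(s["tcp_pos"],s["finger_gap"],s["grip_force"],s["joint_pos"])
im,W=cloud("top"); x,y,z=W[...,0],W[...,1],W[...,2]
hsv=cv2.cvtColor(im,cv2.COLOR_RGB2HSV).astype(int)
br=(hsv[...,0]<20)&(hsv[...,1]>90)
k=br&(abs(x-530)<120)&(abs(y+45)<70)&(z>80)&(z<98)
print(cv2.minAreaRect(W[k][:,:2].astype(np.float32)),np.median(z[k]))
im,W=cloud("side");save("pics/s2.png",cv2.resize(im[100:260,200:440],None,fx=3,fy=3))
x,y,z=W[...,0],W[...,1],W[...,2]
hsv=cv2.cvtColor(im,cv2.COLOR_RGB2HSV).astype(int)
br=(hsv[...,0]<20)&(hsv[...,1]>90)
k=br&(abs(x-530)<120)&(abs(y+45)<70)&(z>80)&(z<98)
print(cv2.minAreaRect(W[k][:,:2].astype(np.float32)),np.median(z[k]))
E
```

```text
[457.73049438 285.93234879 166.37381583] 44.98545377645697 19.9956101202406 [-58.94878416  14.8537211   23.82435622 112.84949843  -7.41642536
  53.74639334  40.42364482]
((538.2770385742188, -38.95588684082031), (158.76193237304688, 58.05412673950195), 3.1457738876342773) 87.12772598801762
((537.8570556640625, -41.67572784423828), (164.46539306640625, 65.76080322265625), 4.947211265563965) 88.4617307368374
```

View pics/s2.png

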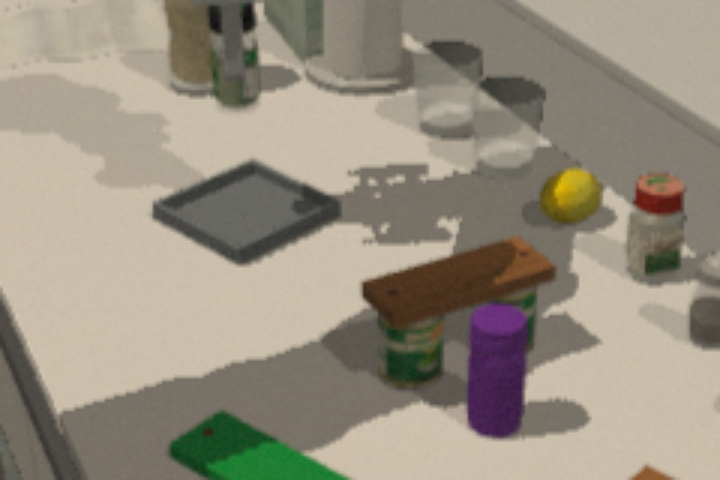

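The crop shows the jar held at (235,60), above the tray (245,210), and the board still level on the tins (460,280). Now I lower.

Call:
move_arm(
  rows="0 0 0 0 -2 6 0.3; 0 0 0 0 0 12 0.3; 0 0 0 0 0 14 0.3; 0 0 0 0 0 14 0.3; 0 0 0 0 0 14 0.3; 0 0 0 0 0 14 0.3; 0 0 0 0 0 14 0.3; 0 0 0 0 0 12 0.3; 0 0 0 0 0 8 0.3; 0 0 0 0 0 5 0.3; 0 0 0 0 0 3 0.3; 0 0 0 0 0 2 0.3; 0 0 0 0 0 1 0.3; 0 0 0 0 0 0 0.3; 0 0 0 0 0 0 0.3",
)

```text
clock: 8.07
tcp_pos: [458.6, 281.3, 47.8]
tool_rot: [[-0.949, 0.314, 0.0], [0.314, 0.949, 0.0], [-0.0, 0.0, -1.0]]
contact_force: [-0.1, 1.0, -2.2]
finger_gap: 44.4
grip_force: 20.0
```

Call:
move_arm(
  rows="0 0 0 0 0 0.7 0.3; 0 0 0 0 0 0.7 0.3; 0 0 0 0 0 0.7 0.3; 0 0 0 0 0 0.5 0.3; 0 0 0 0 0 0 0.3; 0 0 0 0 0 0 0.3",
)

```text
clock: 8.57
tcp_pos: [458.4, 281.2, 44.8]
tool_rot: [[-0.949, 0.314, -0.0], [0.314, 0.949, -0.0], [0.0, -0.0, -1.0]]
contact_force: [-0.7, -0.0, -2.0]
finger_gap: 44.5
grip_force: 20.0
```

Call:
move_arm(
  rows="0 0 0 0 0 0.5 0.3; 0 0 0 0 0 0.5 0.3; 0 0 0 0 0 0.5 0.3; 0 0 0 0 0 0 0.3; 0 0 0 0 0 0 0.3",
)

```text
clock: 8.98
tcp_pos: [458.7, 281.4, 44.4]
tool_rot: [[-0.949, 0.314, 0.0], [0.314, 0.949, 0.001], [0.0, 0.001, -1.0]]
contact_force: [-5.0, -3.3, 20.5]
finger_gap: 44.5
grip_force: 20.0
```

Call:
move_arm(
  rows="0 0 0 0 0 -0.6 0.3; 0 0 0 0 0 0 0.5; 0 0 0 0 0 0 0.6; 0 0 0 0 0 0 0.8; 0 0 0 0 0 0 1; 0 0 0 0 0 0 1; 0 0 0 0 0 0 1; 0 0 0 0 0 0 1; 0 0 0 0 0 0 1; 0 0 0 0 0 0 1; 0 0 0 0 0 -8 1; 0 0 0 0 0 -20 1; 0 0 0 0 0 -25 1; 0 0 0 0 0 -25 1; 0 0 0 0 0 -25 1; 0 0 0 0 0 -25 1; 0 0 0 0 0 -15 1; 0 0 0 0 0 -5 1; 0 0 0 0 0 0 1; 0 0 0 0 0 0 1",
)

```text
clock: 10.65
tcp_pos: [458.2, 281.1, 191.6]
tool_rot: [[-0.949, 0.314, -0.0], [0.314, 0.949, -0.0], [0.0, -0.0, -1.0]]
contact_force: [1.0, -0.2, -0.6]
finger_gap: 93.6
grip_force: 0.0
```

```bash
python3 - <<'E'
from h import *
s=manip.sense();print(s["tcp_pos"],s["finger_gap"])
im,W=cloud("wrist");x,y,z=W[...,0],W[...,1],W[...,2]
m=(abs(x-459)<45)&(abs(y-283)<45)
k=m&(z>103)&(z<125);print(k.sum(),cv2.minAreaRect(W[k][:,:2].astype(np.float32)),np.median(z[k]))
E
```

```text
[458.16387387 281.05422    191.60577835] 93.56443182464857
1974 ((457.43609619140625, 281.1351318359375), (43.78587341308594, 43.510284423828125), 71.33617401123047) 109.74533307459532
```

Jar stands upright in the tray (lid top at z 110). Next I move over the spacer, then turn.

Call:
move_arm(
  rows="0 0 0 -5 -8 0 1; 0 0 0 -10 -16 0 1; 0 0 0 -15 -24 0 1; 0 0 0 -15 -24 0 1; 0 0 0 -15 -24 0 1; 0 0 0 -15 -24 0 1; 0 0 0 -15 -24 0 1; 0 0 0 -15 -24 0 1; 0 0 0 -15 -24 0 1; 0 0 0 -15 -24 0 1; 0 0 0 -15 -24 0 1; 0 0 0 -13 -20 0 1; 0 0 0 -9 -14 0 1; 0 0 0 -4 -6 0 1; 0 0 0.1 0 0 0 1; 0 0 0.12 0 0 0 1; 0 0 0.12 0 0 0 1; 0 0 0.12 0 0 0 1; 0 0 0.12 0 0 0 1; 0 0 0.12 0 0 0 1",
)

```text
clock: 12.37
tcp_pos: [536.9, -39.7, 191.3]
tool_rot: [[-0.519, 0.855, -0.001], [0.855, 0.519, -0.0], [0.0, -0.001, -1.0]]
contact_force: [-0.2, -0.6, -0.7]
finger_gap: 94.2
grip_force: 0.0
```

Call:
move_arm(
  rows="0 0 0.12 0 0 0 1; 0 0 0.12 0 0 0 1; 0 0 0.12 0 0 0 1; 0 0 0.12 0 0 0 1; 0 0 0.12 0 0 0 1; 0 0 0.12 0 0 0 1; 0 0 0.12 0 0 0 1; 0 0 0.12 0 0 0 1; 0 0 0.12 0 0 0 1; 0 0 0.12 0 0 0 1; 0 0 0.12 0 0 0 1; 0 0 0.12 0 0 0 1; 0 0 0.12 0 0 0 1; 0 0 0.12 0 0 0 1; 0 0 0.12 0 0 0 1; 0 0 0.12 0 0 0 1; 0 0 0.12 0 0 0 1; 0 0 0 0 0 0 1; 0 0 0 0 0 0 1",
)

```text
clock: 13.95
tcp_pos: [537.1, -39.8, 191.4]
tool_rot: [[0.996, 0.086, -0.001], [0.086, -0.996, -0.001], [-0.001, 0.001, -1.0]]
contact_force: [0.8, -0.9, -0.0]
finger_gap: 93.9
grip_force: 0.0
```

```bash
cat > m.py <<'E'
from h import *
s=manip.sense();print(s["clock"],s["tcp_pos"],s["joint_pos"].round(1) if hasattr(s["joint_pos"],"round") else s["joint_pos"])
R=np.array(s["tool_rot"]);print("tool y az",np.degrees(np.arctan2(R[1,1],R[0,1])))
def rects(cam,n=""):
    im,W=cloud(cam);x,y,z=W[...,0],W[...,1],W[...,2]
    if n: save(n,im)
    hsv=cv2.cvtColor(im,cv2.COLOR_RGB2HSV).astype(int);br=(hsv[...,0]<20)&(hsv[...,1]>90)
    for nm,cx,cy,lo,hi in(("spacer",535,-42,80,97),("pile",515,-326,25,40),("pile+",515,-326,41,56)):
        k=br&(abs(x-cx)<110)&(abs(y-cy)<70)&(z>lo)&(z<hi)
        if k.sum()>50: print(cam,nm,k.sum(),cv2.minAreaRect(W[k][:,:2].astype(np.float32)),np.median(z[k]))
E
python3 -c "
from m import *
rects('wrist','pics/w2.png')"
```

```text
13.95 [537.05060636 -39.79632999 191.38350229] [-56.9  27.4  72.  112.9 -29.8  61.6 -56.8]
tool y az -85.09431916715953
wrist spacer 10443 ((538.4486694335938, -38.541961669921875), (158.71533203125, 59.82909393310547), 3.5479211807250977) 87.6620597026921
wrist pile 5441 ((536.4407958984375, -315.84552001953125), (121.47992706298828, 60.60131072998047), 22.206298828125) 31.33848656664581
```

View pics/w2.png

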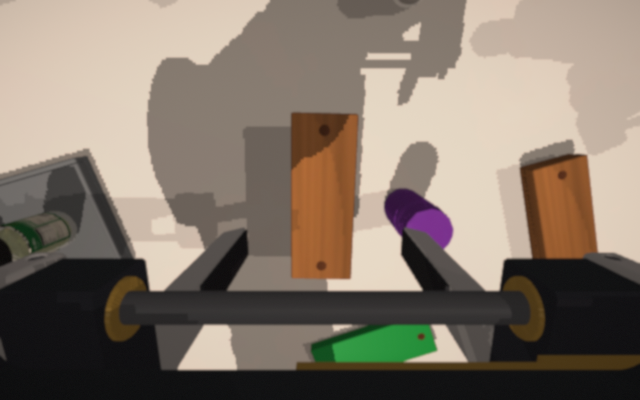

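The wrist view shows the board (323,195) centred between the fingers, the purple jar at (420,220) and the pile at right (560,205). Joint 3 is near its limit, so I test the way to the pile empty-handed first. That also gives a close look at the pile.

Call:
move_arm(
  rows="0 0 0 -2 12 0 1; 0 0 0 -4 22 0 1; 0 0 0 -4 22 0 1; 0 0 0 -4 22 0 1; 0 0 0 -4 22 0 1; 0 0 0 -4 22 0 1; 0 0 0 -2 12 0 1; 0 0 0 0 0 0 1",
)

```text
clock: 14.67
tcp_pos: [523.4, -179.2, 192.5]
tool_rot: [[0.997, 0.08, 0.001], [0.08, -0.997, -0.0], [0.001, 0.0, -1.0]]
contact_force: [-1.2, -0.5, 1.3]
finger_gap: 93.8
grip_force: 0.0
```

```bash
python3 -c "
from m import *
rects('wrist')"
```

```text
14.6667 [ 523.39779961 -179.19703813  192.48515304] [-39.3  27.1  68.6 111.1 -28.9  61.5 -43.8]
tool y az -85.42362064570696
wrist spacer 11319 ((538.5386962890625, -36.9411735534668), (158.29360961914062, 61.18251037597656), 3.4914710521698) 87.38129474056676
wrist pile 6685 ((518.4210815429688, -321.3668518066406), (159.529541015625, 59.03097915649414), 21.887765884399414) 31.082388548428465
```

Call:
move_arm(
  rows="0 0 0 -2 12 0 1; 0 0 0 -3 22 0 1; 0 0 0 -4 24 0 1; 0 0 0 -4 24 0 1; 0 0 0 -4 24 0 1; 0 0 0 -3 22 0 1; 0 0 0 -2 14 0 1; 0 0 -0.06 0 4 0 1; 0 0 -0.08 0 0 0 1; 0 0 -0.08 0 0 0 1; 0 0 -0.08 0 0 0 1; 0 0 0 0 0 0 1; 0 0 0 0 0 0 1",
)

```text
clock: 15.8
tcp_pos: [514.7, -322.2, 192.1]
tool_rot: [[0.928, 0.372, 0.0], [0.372, -0.928, 0.001], [0.001, -0.0, -1.0]]
contact_force: [-1.3, -0.3, -0.7]
finger_gap: 94.0
grip_force: 0.0
```

```bash
python3 -c "
from m import *
rects('wrist')"
```

```text
15.8 [ 514.749927   -322.15165072  192.07079859] [-16.3  28.9  58.2 104.1 -27.6  62.6 -16.3]
tool y az -68.17207905817325
wrist spacer 9912 ((527.5225830078125, -43.27423095703125), (135.97430419921875, 55.46380615234375), 3.1539852619171143) 87.45038448850397
wrist pile 7430 ((517.5244140625, -324.2893981933594), (158.1368408203125, 59.951812744140625), 22.039997100830078) 31.434654381179143
```

Call:
move_arm(
  rows="0 0 0.08 0 0 0 1; 0 0 0.08 0 0 0 1; 0 0 0.08 0 0 0 1; 0 0 0.08 0 0 0 1; 0 0 0 1.4 -10 0 1; 0 0 0 3 -20 0 1; 0 0 0 3 -23 0 1; 0 0 0 3 -23 0 1; 0 0 0 3 -23 0 1; 0 0 0 3 -23 0 1; 0 0 0 3 -23 0 1; 0 0 0 3 -23 0 1; 0 0 0 3 -23 0 1; 0 0 0 3 -23 0 1; 0 0 0 3 -23 0 1; 0 0 0 3 -20 0 1; 0 0 0 3 -15 0 1; 0 0 0 3 -8.7 0 1; 0 0 0 0 0 0 0.85; 0 0 0 0 0 0 0.85",
)

```text
clock: 17.52
tcp_pos: [537.4, -40.0, 192.0]
tool_rot: [[0.998, 0.063, -0.0], [0.063, -0.998, -0.0], [-0.0, 0.0, -1.0]]
contact_force: [0.6, -0.1, -0.2]
finger_gap: 84.1
grip_force: 0.0
```

```bash
python3 -c "
from m import *
rects('wrist')"
```

```text
17.5167 [537.41183579 -40.036871   191.9559003 ] [-56.8  27.4  72.  112.9 -29.8  61.6 -58. ]
tool y az -86.38987553130536
wrist spacer 10374 ((537.891845703125, -39.318302154541016), (158.71507263183594, 60.021942138671875), 3.4893345832824707) 87.58998065847668
wrist pile 5797 ((529.7996826171875, -318.8746337890625), (133.9890594482422, 60.263328552246094), 21.888683319091797) 31.326577655719575
```

Call:
move_arm(
  rows="0 0 0 0.4 0 6 0.85; 0 0 0 0 0 12 0.85; 0 0 0 0 0 14 0.85; 0 0 0 0 0 14 0.85; 0 0 0 0 0 14 0.85; 0 0 0 0 0 14 0.85; 0 0 0 0 0 14 0.85; 0 0 0 0 0 12 0.85; 0 0 0 0 0 9 0.85; 0 0 0 0 0 5 0.85; 0 0 0 0 0 3 0.85; 0 0 0 0 0 0 0.7; 0 0 0 0 0 0 0.5; 0 0 0 0 0 0 0.5; 0 0 0 0 0 0 0.5; 0 0 0 0 0 0 0.5; 0 0 0 0 0 0 0.5; 0 0 0 0 0 0 0.5; 0 0 0 0 0 0 0.5",
  force=25,
)

```text
clock: 19.15
tcp_pos: [538.2, -40.0, 75.4]
tool_rot: [[0.998, 0.062, 0.001], [0.062, -0.998, 0.0], [0.001, -0.0, -1.0]]
contact_force: [-0.7, 1.3, 7.0]
finger_gap: 59.8
grip_force: 25.0
```

Call:
move_arm(
  rows="0 0 0 0 0 -1 0.5; 0 0 0 0 0 -2 0.5; 0 0 0 0 0 -4 0.5; 0 0 0 0 0 -7 0.5; 0 0 0 0 0 -10 0.5; 0 0 0 0 0 -10 0.5; 0 0 0 0 0 -10 0.5; 0 0 0 0 0 -10 0.5; 0 0 0 0 0 -8 0.5; 0 0 0 0 0 -5 0.5; 0 0 0 0 0 -3 0.5; 0 0 0 0 0 0 0.5",
)

```text
clock: 20.15
tcp_pos: [538.1, -40.0, 145.5]
tool_rot: [[0.998, 0.062, 0.001], [0.062, -0.998, 0.0], [0.001, -0.0, -1.0]]
contact_force: [0.1, 0.4, -1.5]
finger_gap: 59.7
grip_force: 25.0
```

```bash
cat > b.py <<'E'
from m import *
print(s["finger_gap"],s["contact_force"])
im,W=cloud("wrist");x,y,z=W[...,0],W[...,1],W[...,2];t=s["tcp_pos"]
hsv=cv2.cvtColor(im,cv2.COLOR_RGB2HSV).astype(int);br=(hsv[...,0]<20)&(hsv[...,1]>90)
k=br&(abs(x-t[0])<100)&(abs(y-t[1])<60)&(abs(z-t[2]-12)<14)
P=W[k];print(k.sum(),cv2.minAreaRect(P[:,:2].astype(np.float32)),np.median(P[:,2]))
A=np.c_[P[:,:2]-t[:2],np.ones(len(P))];print("plane",np.linalg.lstsq(A,P[:,2],rcond=None)[0])
E
python3 b.py
```

```text
20.15 [538.08793886 -39.97655699 145.4793335 ] [-52.9  30.1  67.3 115.4 -33.6  56.9 -55.3]
tool y az -86.44714805616184
59.67152177692184 [ 0.06565766  0.35977075 -1.48338948]
23385 ((539.448486328125, -39.963401794433594), (156.19546508789062, 61.653987884521484), 3.5622706413269043) 157.13412610081943
plane [-1.05757918e-03 -4.29989506e-04  1.57145781e+02]
```

Call:
move_arm(
  rows="0 0 0 -2 10 0 0.5; 0 0 0 -3 20 0 0.5; 0 0 0 -3 23 0 0.5; 0 0 0 -3 23 0 0.5; 0 0 0 -3 23 0 0.5; 0 0 0 -3 23 0 0.5; 0 0 0 -3 23 0 0.5; 0 0 0 -3 23 0 0.5; 0 0 0 -3 23 0 0.5; 0 0 0 -3 23 0 0.5; 0 0 0 -3 23 0 0.5; 0 0 0 -3 23 0 0.5; 0 0 0 -2.5 15 0 0.5; 0 0 0 -2 8 0 0.5; 0 0 -0.06 0 0 0 0.5; 0 0 -0.08 0 0 0 0.5; 0 0 -0.08 0 0 0 0.5; 0 0 -0.06 0 0 0 0.5; 0 0 -0.04 0 0 0 0.5; 0 0 0 0 0 0 0.5",
)

```text
clock: 21.87
tcp_pos: [515.5, -324.9, 144.7]
tool_rot: [[0.927, 0.374, -0.0], [0.374, -0.927, 0.001], [-0.0, -0.001, -1.0]]
contact_force: [-0.1, -0.4, -0.5]
finger_gap: 59.6
grip_force: 25.0
```

```bash
python3 b.py; python3 -c "
from m import *
rects('side');rects('top','pics/t3.png')"
```

```text
21.8667 [ 515.51248316 -324.89574851  144.73615126] [-13.4  31.7  54.8 106.2 -30.4  58.1 -13.9]
tool y az -68.0068807271451
59.629472355245085 [-0.14724709 -0.44770571 -0.46597516]
23277 ((516.707275390625, -323.9643249511719), (156.35963439941406, 61.381465911865234), 21.80716323852539) 156.83030190551557
plane [-1.22247451e-03  1.00689224e-03  1.56836732e+02]
21.9167 [ 515.57669793 -324.88730516  144.7430227 ] [-13.4  31.7  54.8 106.2 -30.4  58.1 -14. ]
tool y az -68.17065571876944
side pile 1559 ((515.1719360351562, -325.679443359375), (160.45028686523438, 61.426719665527344), 22.126440048217773) 32.8082048357853
```

Call:
move_arm(
  rows="0 0 0 0.5 0.5 5 0.5; 0 0 0 0 0 10 0.5; 0 0 0 0 0 12 0.5; 0 0 0 0 0 12 0.5; 0 0 0 0 0 12 0.5; 0 0 0 0 0 12 0.5; 0 0 0 0 0 12 0.5; 0 0 0 0 0 10 0.5; 0 0 0 0 0 8 0.5; 0 0 0 0 0 6 0.5; 0 0 0 0 0 4 0.5; 0 0 0 0 0 2.5 0.5; 0 0 0 0 0 1 0.5; 0 0 0 0 0 0 0.5; 0 0 0 0 0 0 0.5",
)

```text
clock: 23.27
tcp_pos: [516.8, -325.4, 38.8]
tool_rot: [[0.928, 0.373, 0.0], [0.373, -0.928, -0.0], [0.0, 0.0, -1.0]]
contact_force: [-0.7, -0.0, -1.6]
finger_gap: 59.6
grip_force: 25.0
```

Call:
move_arm(
  rows="0 0 0 0 0 1 0.5; 0 0 0 0 0 1 0.5; 0 0 0 0 0 0.5 0.5; 0 0 0 0 0 0.3 0.5; 0 0 0 0 0 0 0.5; 0 0 0 0 0 0 0.5",
)

```text
clock: 23.77
tcp_pos: [516.6, -325.3, 35.7]
tool_rot: [[0.928, 0.373, -0.0], [0.373, -0.928, -0.0], [-0.0, 0.0, -1.0]]
contact_force: [0.0, 0.5, -0.7]
finger_gap: 59.8
grip_force: 25.0
```

Call:
move_arm(
  rows="0 0 0 0 0 0.3 0.5; 0 0 0 0 0 0.3 0.5; 0 0 0 0 0 0 0.5; 0 0 0 0 0 0 0.5",
)

```text
clock: 24.1
tcp_pos: [516.6, -325.3, 35.5]
tool_rot: [[0.928, 0.372, 0.0], [0.372, -0.928, 0.0], [0.0, -0.0, -1.0]]
contact_force: [-2.4, 1.3, 6.4]
finger_gap: 59.6
grip_force: 25.0
```

Contact (about 6 N up), so I release and rise.

Call:
move_arm(
  rows="0 0 0 0 0 0 0.66; 0 0 0 0 0 0 0.7; 0 0 0 0 0 0 0.75; 0 0 0 0 0 0 0.85; 0 0 0 0 0 0 0.9; 0 0 0 0 0 0 0.9; 0 0 0 0 0 0 0.9; 0 0 0 0 0 0 0.9; 0 0 0 0 0 -6 0.9; 0 0 0 0 0 -15 0.9; 0 0 0 0 0 -20 0.9; 0 0 0 0 0 -25 0.9; 0 0 0 0 0 -25 0.9; 0 0 0 0 0 -25 0.9; 0 0 0 0 0 -20 0.9; 0 0 0 0 0 -10 0.9; 0 0 0 0 0 0 0.9; 0 0 0 0 0 0 0.9",
)

```text
clock: 25.6
tcp_pos: [516.7, -325.0, 181.3]
tool_rot: [[0.928, 0.373, 0.001], [0.373, -0.928, 0.0], [0.001, 0.0, -1.0]]
contact_force: [-0.1, 0.3, -0.6]
finger_gap: 84.6
grip_force: 0.0
```

```bash
python3 -c "
from m import *
rects('wrist');rects('side','pics/end.png')"
```

```text
25.6 [ 516.70297339 -325.01126516  181.28257206] [-15.2  29.6  57.  104.3 -28.1  61.6 -15.8]
tool y az -68.108102512694
wrist pile+ 8634 ((516.7954711914062, -324.8251953125), (158.33018493652344, 59.74292755126953), 21.917274475097656) 46.739331039003346
side pile 290 ((515.9472045898438, -353.65032958984375), (165.8326416015625, 55.47986602783203), 1.6431963443756104) 31.66481823772181
side pile+ 1584 ((515.1296997070312, -327.0099792480469), (161.80047607421875, 61.12908172607422), 22.20597267150879) 48.876379398561056
```

View pics/end.png

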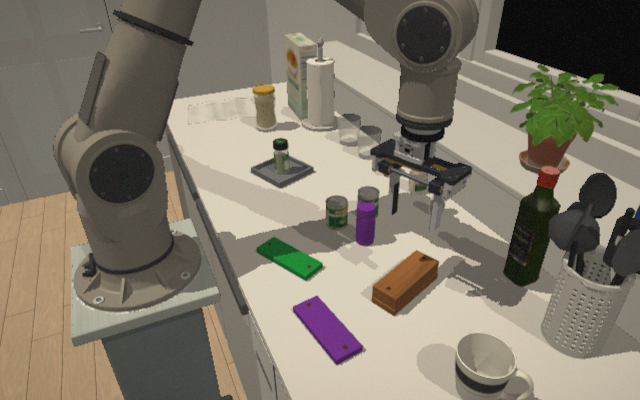

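The picture shows the jar upright in the tray at (281,157) and three boards neatly stacked at (405,280), with the gripper clear.

```bash
python3 -c "
from bench import manip
print(manip.hand_in())"
```

```text
the job is handed in; nothing more can be done
None
```

The jar stands upright in the tray and the spacer lies squarely on the pile (within about 2 mm and 1° by the last camera readings); I handed the job in at about 26 s of the 61 s, and no verdict was returned.

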